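Snap a pen tube into a clip stand and slide it to the stop

ROBOT

A 6-joint arm with a two-finger parallel gripper is mounted at the origin on a cart in front of the work surface, level with it; the furniture and walls round the work are solid. World frame = base frame: x ahead of the robot, y to its left, z up, the work surface at z = 0. Lengths are in mm, angles in rad, forces in N, time in s.
With the tool pointing down it reaches from about 350 to 975 mm from the base axis. Payload 7.1 kg.
Tool frame: the origin (TCP) lies at the very end of the fingers, on their centre line; the grasp point (between the pads) lies ctrl.hold_point_z behind it (ctrl.hold_point_z is the distance from the TCP to the grasp point, in mm); z points along the fingers, y is the line along which they close (so a half turn about z gives the same grasp; the last joint's range is limited). The gripper opens to 88 mm and grips with 3 to 60 N. Pads are 20 mm wide; open, the fingers measure 115 mm over their backs; the gripper's body (75 mm by 178 mm) begins 61 mm behind the grasp point.
Start: joints at [-1.157, 0.423, 1.63, -0, 1.089, -0.019], TCP at [262.149, -567.347, 222.675] pointing down, gripper open.
Joint ranges: [-3, 3], [-0.9, 2.11], [0.09, 2.58], [-1.31, 4.45], [0.11, 2.69], [-2.54, 2.54]. Speed limits (rad/s): [2.39, 2.39, 3.01, 3.14, 3.14, 3.14].

INTERFACE

Orientations are given as a rotation vector (axis times angle).
In Python, from workcell import ctrl gives the robot as it stands. The module is installed in compiled form; this text tells all that it offers.
- The arm moves only by the shell command python3 -m creep 'ROWS'. ROWS is JSON, a list of rows, each an object with "translation": the shift along the tool's x, y, z in mm, a list of three; "angular": the turn, a rotation vector about the tool's x, y, z in rad, a list of three; "jaw": the opening, from 0 (shut) to 1 (fully open). A call has exactly 8 rows; each row is the pose to reach, as a shift and turn from the pose commanded when the call began, along the tool's axes at that moment; what a row does not reach only later rows make up. A row lasts 1/8 s, in which the tool goes at most 62.5 mm and 10.7 degrees, less where a joint would pass 70% of its speed; a pose out of reach is approached as far as the arm can. A call with a gripper value outside its range is refused whole. The fingers move at their own pace and stop on an object; the grip force is fixed at half the most. Time passes only in rows, so rows that repeat a pose let the fingers close, or fill a call up. It gives the time, the measured TCP pose, the force, the opening and the grip force at its end, in the units of the state.
- ctrl.get_obs(): the state, without advancing time (a new reading comes with each control period).
- ctrl.get_image(name): name is "scene" or "top" or "wrist"; returns the picture (400x640x3 uint8, red, green, blue); there is no depth.
- ctrl.camera_info(name): a dict with "camera_matrix" (3x3 intrinsics, pixels), "world_from_camera" (4x4, takes a point from camera to world coordinates). Camera axes: x right, y up, looking along -z (the intrinsics and any distortion apply to the point x, -y, -z); pixel columns grow to the right and rows downward; lengths in mm; the calibration is good to about 2 mm. The wrist camera is an equidistant fisheye: a pixel r from the principal point sees the ray r / f radians off the axis. A picture is of the moment at which its call begins: read the wrist's pose just before it. camera_info takes no time and is no camera call; for the wrist camera it gives the pose at the moment of the call.
- ctrl.close_job(): hands the job in; it is judged then, once.
Trained networks look in the newest picture that a camera, given by its name, has taken for a name from the list of things; names that differ only in an ending like _2 or _b are one class to them, and where a whole thing is asked for, a point or a joint stands for the part that bears it (a point fixed in the world has none). Each returns a list of dicts, best first, with "score" (0 to 1); they miss things now and then, are a little off and sometimes report something else, mostly with a low value. They report only what shows in the picture. A call takes as long as a camera call.
- ctrl.look_for(camera, label): "rect" ([left, top, right, bottom] in pixels, round what is visible of it).
The state is a dict: "t": time; "qpos": joint angles; "qvel": joint speeds; "joint_torque": joint torques, N m; "ee_pos": TCP position; "orientation": TCP orientation; "ft_force": force on the tool from outside, world axes, zero at the start; "moment": the same for the moment, N m; "width": finger opening in mm; "grasp_force": force on a finger pad.
Only numpy, scipy, OpenCV 4.12 (cv2) and the standard library are available. Lean on these libraries where they do the work, as an engineer would, in place of code of your own. Each camera call takes 0.05 s, during which the arm holds its last target. There are 200 camera calls.

TASK

Put the metal pen tube on show in the clip stand: take it from its rest and press it sideways into both spring clips until it snaps fully home, with its middle set back about a centimetre from the stand's middle, away from the stop; then slide it along in the clips until you feel its end press lightly against the stop's bumper, and let go so that it stays touching. Go gently (well under 20 N on the clips, under 15 N on the stop) and leave the other goods where they are.

Things in the scene. Friction and masses are not known exactly. Their poses are not given: they have to be found in the camera images.
- pen_tube: Plain aluminium pen tube, a straight round rod 20 mm in diameter and 130 mm long over its half-round ends, 70 g, with two thin dark bands for looks; both ends serve alike, so it may go in either way round. Origin at the middle of its axis; y runs along its axis. It starts lying level in the rest, its axis 34 mm above the table.
- pen_rest: Low light-wood rest (foot 50 x 100 x 8 mm, fixed) with two V-notched supports 8 mm wide, 36 mm either side of its middle; between them 64 mm of the tube are free to grasp from above, with 26 mm of air between the tube's axis and the foot. Origin under its middle; y runs along the tube. Clear sticker racks 90 mm high stand between rest and clip stand: carry the tube well above them.
- clip_stand: Light-wood stand fixed to the table: foot 56 mm (x) by 166 mm (y, from -60 to +106 mm) by 10 mm, two posts at y = -38 and +38 mm, each with a firm saddle and a C-shaped steel spring clip that opens straight up. Origin under the middle between the clips; y runs along the clips' common axis towards the end stop; z up. Between the clips 66 mm of the tube stay free, with 50 mm of air below its axis.
- stand_seat (a point): Point on the clips' common axis midway between the clips, 60 mm above the table, with the stand's axes: the tube's axis passes through it when fully home. Once home, the tube slides along its axis against some 1 to 4 N of drag, stays where it is left, and needs some 10 N to be pulled out again.
- clip_a (a point): Middle of the clip farther from the end stop (on the clips' axis). A clip is 8 mm wide: two sprung jaws with rolled lips, 13 mm between the lips. The tube rests on the lips with its axis 17 mm above its seat and must be pushed down there; both clips together take about 8 to 14 N, and about halfway they give way and snap the tube home onto the firm saddles.
- clip_b (a point): Middle of the clip nearer the end stop, on the clips' axis; the same kind of clip.
- end_stop: Fixed steel rail on the foot's +y end with a wooden stop block 26 x 10 mm reaching 9 mm above the clips' axis, and on it a round black bumper, 14 mm across, on that axis, sprung 1.5 mm (3 N). The block is clamped so that the bumper's face is anywhere 65 to 81 mm from the stand's middle. This pose is the rail's middle (y = 85 mm): the block's place is not measured, feel for it; 3 to 10 N is right.
- ink_pad: Flat black ink pad with a pale label, 69 x 86 x 21 mm, loose bystander behind the work; origin under its middle.
- paper_roll: Roll of paper tape lying flat, 51 mm across, 18 mm high, loose bystander behind the work; origin under its middle.
- roller_stamp: Standing black pocket stamp, 23 x 23 x 68 mm, loose bystander behind the work; origin under its middle.

How it is judged:
By the outcome, as a careful person would: the job done as asked, in the order asked, and still so for the second after the job is handed in, with the robot touching nothing.
It also fails if it takes over 51 s, if anything falls off the work surface, if the arm or the gripper's body presses on something with over 40 N, if the wrist force passes 120 N, or if a joint passes its speed limit or range.

## Working session

There is one attempt and no reset: what is moved stays moved. The work goes in short steps, Python scripts to look and compute and a shell command to move; the robot and the scene stay as the last step left them, time stands still between calls to the robot, and variables do not carry over. Pictures are saved under pics/ and viewed, at most 10 in all, crops included, and the job is handed in when it is done.

```bash
mkdir -p pics; python3 - <<'E'
from workcell import ctrl
import cv2,numpy as np
o=ctrl.get_obs();print(o['t'],o['ee_pos'],o['orientation'],o['ft_force'],ctrl.hold_point_z)
for c in ['scene','top']:
    im=ctrl.get_image(c);cv2.imwrite(f'pics/{c}0.png',im[:,:,::-1])
    i=ctrl.camera_info(c);print(c,np.round(i['camera_matrix'],1).tolist(),np.round(i['world_from_camera'],3).tolist(),[k for k in i])
    for n in ['pen_tube','pen_rest','clip_stand','clip_a','end_stop']:
        print(n,[(np.round(d['rect']).tolist(),round(d['score'],2)) for d in ctrl.look_for(c,n)[:3]])
E
```

```text
0.0 [ 261.9238239  -566.8713438   221.92552105] [-3.06689647e+00 -6.74189276e-01  4.44083914e-04] [0.4823817  1.66056735 0.19764289] 18.700000000000003
scene [[426.1, 0.0, 317.7], [0.0, 426.1, 200.6], [0.0, 0.0, 1.0]] [[-0.774, 0.446, -0.451, 115.303], [-0.634, -0.558, 0.536, 615.477], [-0.012, 0.7, 0.714, 766.609], [0.0, 0.0, 0.0, 1.0]] ['camera_matrix', 'world_from_camera']
pen_tube [([252.0, 278.0, 303.0, 322.0], 0.94)]
pen_rest [([256.0, 294.0, 305.0, 327.0], 0.59)]
clip_stand [([374.0, 161.0, 416.0, 225.0], 0.92)]
clip_a [([372.0, 163.0, 418.0, 221.0], 0.72)]
end_stop [([380.0, 191.0, 395.0, 216.0], 0.77)]
top [[520.2, 0.0, 307.3], [0.0, 520.2, 198.7], [0.0, 0.0, 1.0]] [[0.02, 0.994, -0.108, 389.293], [-1.0, 0.02, -0.004, 104.213], [-0.002, 0.108, 0.994, 1396.375], [0.0, 0.0, 0.0, 1.0]] ['camera_matrix', 'world_from_camera']
pen_tube [([201.0, 214.0, 252.0, 230.0], 0.88), ([349.0, 220.0, 415.0, 247.0], 0.56)]
pen_rest [([204.0, 213.0, 245.0, 233.0], 0.88)]
clip_stand [([349.0, 219.0, 415.0, 248.0], 0.75)]
clip_a [([315.0, 175.0, 335.0, 190.0], 0.73), ([349.0, 220.0, 412.0, 248.0], 0.59)]
end_stop []
```

View top.

```bash
python3 - <<'E'
import cv2
a=cv2.imread('pics/top0.png')[170:290,180:440];cv2.imwrite('pics/t1.png',cv2.resize(a,None,fx=3,fy=3,interpolation=cv2.INTER_CUBIC))
a=cv2.imread('pics/scene0.png')[140:340,230:430];cv2.imwrite('pics/s1.png',cv2.resize(a,None,fx=3,fy=3,interpolation=cv2.INTER_CUBIC))
E
```

```text
(no output)
```

View pics/t1.png

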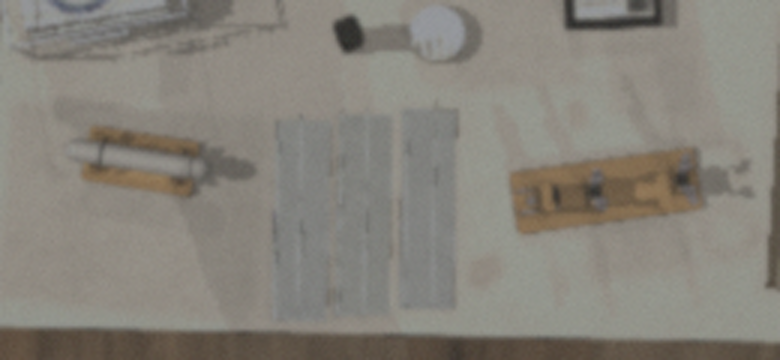

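View pics/s1.png

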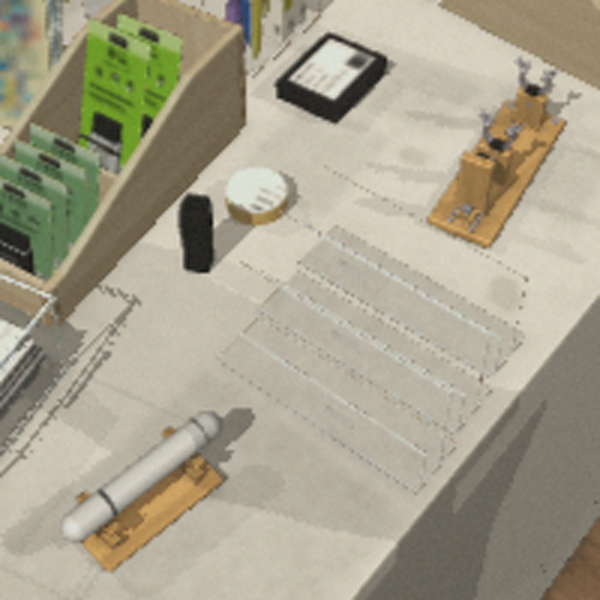

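```bash
cat >h.py <<'E'
from workcell import ctrl
import numpy as np,cv2
def proj(c,p,z,info=None):
    i=info or ctrl.camera_info(c);K=np.array(i['camera_matrix']);T=np.array(i['world_from_camera'])
    u,v=p
    x=(u-K[0,2])/K[0,0];y=(v-K[1,2])/K[1,1]
    if c=='wrist':
        r=np.hypot(x,y);s=np.sin(r)/r if r>1e-9 else 1;d=np.array([x*s,-y*s,-np.cos(r)])
    else: d=np.array([x,-y,-1])
    d=T[:3,:3]@d;o=T[:3,3]
    return o+d*(z-o[2])/d[2]
def state():
    o=ctrl.get_obs();print('t',round(o['t'],2),'pos',np.round(o['ee_pos'],1),'rv',np.round(o['orientation'],4),'F',np.round(o['ft_force'],1),'w',round(o['width'],1),'g',round(o['grasp_force'],1));return o
E
python3 - <<'E'
from h import *
f=lambda a,b,z:np.round(proj('top',(180+a/3,170+b/3),z),1)
print('tube',f(67,150,34),f(208,169,34))
for q in [(510,172),(697,148),(705,210),(520,233)]:print(f(*q,10))
print('clips',f(685,172,65),f(595,188,65),'foot rest',[f(*q,8) for q in[(90,125),(200,140),(195,195),(82,183)]])
g=lambda a,b,z:np.round(proj('scene',(230+a/3,140+b/3),z),1)
print('scene tube',g(63,530,34),g(222,418,34)); print('stand',[g(*q,10) for q in[(428,222),(478,245),(567,120)]])
E
```

```text
tube [474.9 383.6  34. ] [460.8 259.7  34. ]
[464.8  -5.8  10. ]
[ 489.6 -171.8   10. ]
[ 434.7 -178.8   10. ]
[411.1 -15.3  10. ]
clips [ 464.9 -150.6   65. ] [449.7 -74.   65. ] foot rest [array([499.3, 369.3,   8. ]), array([487.8, 270.7,   8. ]), array([438.8, 273.5,   8. ]), array([447.4, 374.3,   8. ])]
scene tube [481.  383.8  34. ] [457.2 256.4  34. ]
stand [array([461.1,  -1. ,  10. ]), array([416.5,  -5.1,  10. ]), array([ 434.9, -176. ,   10. ])]
```

```bash
python3 -m creep '[{"translation":[20,-26,0],"angular":[0,0,-0.1],"jaw":1},{"translation":[55,-71,0],"angular":[0,0,-0.25],"jaw":1},{"translation":[92,-119,0],"angular":[0,0,-0.4],"jaw":1},{"translation":[129,-167,0],"angular":[0,0,-0.55],"jaw":1},{"translation":[166,-214,0],"angular":[0,0,-0.7],"jaw":1},{"translation":[203,-261,0],"angular":[0,0,-0.85],"jaw":1},{"translation":[240,-309,0],"angular":[0,0,-1.0],"jaw":1},{"translation":[277,-357,0],"angular":[0,0,-1.0],"jaw":1}]'; python3 -c "
from h import *
state()"
```

```text
t: 1.6
ee_pos: [364.2, -125.4, 223.1]
orientation: [2.367, 2.063, 0.001]
ft_force: [1.8, 0.1, -1.2]
width: 87.8
grasp_force: 0.0
t 1.6 pos [ 364.2 -125.4  223.1] rv [2.3673e+00 2.0635e+00 1.1000e-03] F [ 1.8  0.1 -1.2] w 87.8 g 0.0
```

```bash
python3 -m creep '[{"translation":[60,5,0],"angular":[0,0,0],"jaw":1},{"translation":[120,11,0],"angular":[0,0,0],"jaw":1},{"translation":[181,16,0],"angular":[0,0,0],"jaw":1},{"translation":[242,22,0],"angular":[0,0,0],"jaw":1},{"translation":[302,28,5],"angular":[0,0,0],"jaw":1},{"translation":[362,33,15],"angular":[0,0,0],"jaw":1},{"translation":[420,39,28],"angular":[0,0,0],"jaw":1},{"translation":[456,42,40],"angular":[0,0,0],"jaw":1}]'; python3 - <<'E'
from h import *
state();i=ctrl.camera_info('wrist');print(np.round(i['camera_matrix'],1).tolist(),np.round(i['world_from_camera'],3).tolist())
im=ctrl.get_image('wrist');cv2.imwrite('pics/w1.png',im[:,:,::-1]);print([(np.round(d['rect']).tolist(),round(d['score'],2)) for d in ctrl.look_for('wrist','pen_tube')[:3]])
E
```

```text
t: 2.6
ee_pos: [468.6, 321.7, 182.4]
orientation: [2.367, 2.065, 0.002]
ft_force: [-0.1, -0.4, -0.1]
width: 87.8
grasp_force: 0.0
t 2.6 pos [468.6 321.7 182.4] rv [2.3675e+00 2.0650e+00 1.8000e-03] F [-0.1 -0.4 -0.1] w 87.8 g 0.0
[[309.7, 0.0, 316.2], [0.0, 309.7, 197.9], [0.0, 0.0, 1.0]] [[0.991, 0.13, 0.036, 478.36], [-0.135, 0.955, 0.265, 395.217], [-0.0, -0.268, 0.964, 345.027], [0.0, 0.0, 0.0, 1.0]]
[([306.0, 124.0, 326.0, 240.0], 0.94)]
```

View pics/w1.png

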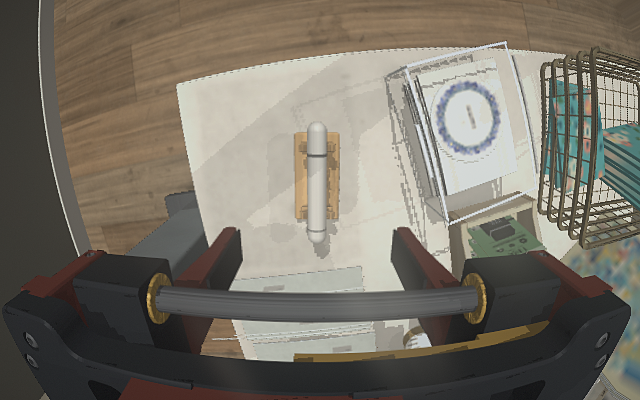

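```bash
python3 - <<'E'
from h import *
a=proj('wrist',(317.3,122),34);b=proj('wrist',(317.3,242),34);print(a,b,(a+b)/2,np.linalg.norm(a-b))
a=proj('wrist',(317.5,156),44);b=proj('wrist',(317,232),44);print(a,b,(a+b)/2)
im=cv2.cvtColor(ctrl.get_image('wrist'),7).astype(int)
for r in (140,170,200,220):print(r,im[r,296:340].tolist())
E
```

```text
[477.61285185 387.20106034  34.        ] [460.64972886 260.32355455  34.        ] [469.13129036 323.76230745  34.        ] 128.00644131646473
[473.41318408 354.53803954  44.        ] [462.41031648 276.0213337   44.        ] [467.91175028 315.27968662  44.        ]
140 [151, 155, 155, 153, 153, 152, 156, 166, 172, 176, 176, 145, 143, 153, 165, 172, 180, 184, 186, 190, 192, 192, 197, 195, 192, 189, 186, 181, 167, 156, 139, 144, 167, 163, 162, 160, 157, 155, 157, 159, 162, 163, 155, 144]
170 [147, 158, 157, 156, 156, 159, 159, 160, 167, 174, 170, 120, 141, 155, 164, 172, 181, 184, 187, 189, 191, 192, 193, 193, 194, 195, 191, 182, 166, 155, 139, 125, 124, 119, 157, 159, 146, 138, 136, 139, 148, 155, 150, 138]
200 [163, 167, 169, 168, 169, 170, 171, 174, 175, 180, 181, 155, 158, 170, 182, 191, 200, 205, 206, 207, 206, 206, 206, 203, 200, 195, 188, 178, 165, 153, 134, 120, 132, 160, 162, 159, 155, 157, 155, 157, 161, 158, 138, 116]
220 [199, 153, 143, 144, 145, 145, 154, 151, 153, 156, 156, 151, 157, 169, 181, 191, 199, 206, 205, 206, 206, 205, 206, 203, 200, 194, 186, 175, 165, 150, 145, 148, 158, 155, 152, 150, 149, 151, 149, 148, 156, 158, 159, 173]
```

```bash
python3 -m creep '[{"translation":[1,0,45],"angular":[0,0,0],"jaw":0.6},{"translation":[1,0,90],"angular":[0,0,0],"jaw":0.6},{"translation":[1,0,125],"angular":[0,0,0],"jaw":0.6},{"translation":[1,0,150],"angular":[0,0,0],"jaw":0.6},{"translation":[1,0,162],"angular":[0,0,0],"jaw":0.6},{"translation":[1,0,167],"angular":[0,0,0],"jaw":0.6},{"translation":[1,0,167],"angular":[0,0,0],"jaw":0.2},{"translation":[1,0,167],"angular":[0,0,0],"jaw":0.0}]' && python3 -m creep '[{"translation":[0,0,0],"angular":[0,0,0],"jaw":0},{"translation":[0,0,0],"angular":[0,0,0],"jaw":0},{"translation":[0,0,0],"angular":[0,0,0],"jaw":0},{"translation":[0,0,0],"angular":[0,0,0],"jaw":0},{"translation":[0,0,-5],"angular":[0,0,0],"jaw":0},{"translation":[0,0,-20],"angular":[0,0,0],"jaw":0},{"translation":[0,0,-50],"angular":[0,0,0],"jaw":0},{"translation":[0,0,-80],"angular":[0,0,0],"jaw":0}]'
```

```text
t: 3.75
ee_pos: [468.9, 320.1, 16.7]
orientation: [2.369, 2.063, 0.003]
ft_force: [-0.6, 0.4, 0.9]
width: 36.4
grasp_force: 0.0
t: 4.75
ee_pos: [468.0, 319.6, 97.0]
orientation: [-2.369, -2.063, 0.001]
ft_force: [1.4, 1.3, -0.6]
width: 19.1
grasp_force: 30.0
```

```bash
python3 -m creep '[{"translation":[-5,0,-40],"angular":[0,0,0],"jaw":0},{"translation":[-25,2,-80],"angular":[0,0,0],"jaw":0},{"translation":[-65,8,-100],"angular":[0,0,0],"jaw":0},{"translation":[-120,16,-105],"angular":[0,0,-0.05],"jaw":0},{"translation":[-178,24,-105],"angular":[0,0,-0.1],"jaw":0},{"translation":[-238,32,-105],"angular":[0,0,-0.15],"jaw":0},{"translation":[-298,40,-105],"angular":[0,0,-0.2],"jaw":0},{"translation":[-358,48,-105],"angular":[0,0,-0.28],"jaw":0}]'
```

```text
t: 5.75
ee_pos: [466.2, -43.2, 201.6]
orientation: [2.055, 2.376, 0.001]
ft_force: [1.3, -0.5, -0.8]
width: 19.6
grasp_force: 30.0
```

```bash
python3 -m creep '[{"translation":[-50,-7,0],"angular":[0,0,0],"jaw":0},{"translation":[-95,-14,0],"angular":[0,0,0],"jaw":0},{"translation":[-130,-19,10],"angular":[0,0,0],"jaw":0},{"translation":[-145,-21,25],"angular":[0,0,0],"jaw":0},{"translation":[-150,-22,38],"angular":[0,0,0],"jaw":0},{"translation":[-150,-22,45],"angular":[0,0,0],"jaw":0},{"translation":[-150,-22,45],"angular":[0,0,0],"jaw":0},{"translation":[-150,-22,45],"angular":[0,0,0],"jaw":0}]'; python3 - <<'E'
from h import *
state();i=ctrl.camera_info('wrist');np.save('T.npy',i['world_from_camera'])
im=ctrl.get_image('wrist');cv2.imwrite('pics/w2.png',im[:,:,::-1])
cv2.imwrite('pics/w2c.png',cv2.resize(im[80:300,180:440,::-1],None,fx=2.7,fy=2.7,interpolation=cv2.INTER_CUBIC))
for n in ['pen_tube','clip_stand','clip_a','end_stop']:
  print(n,[(np.round(d['rect']).tolist(),round(d['score'],2)) for d in ctrl.look_for('wrist',n)[:3]])
E
```

```text
t: 6.75
ee_pos: [466.4, -192.3, 155.9]
orientation: [2.057, 2.374, 0.0]
ft_force: [0.4, -0.1, 0.2]
width: 19.4
grasp_force: 30.0
t 6.75 pos [ 466.4 -192.3  155.9] rv [2.0568e+00 2.3744e+00 3.0000e-04] F [ 0.4 -0.1  0.2] w 19.4 g 30.0
pen_tube [([294.0, 128.0, 338.0, 352.0], 0.62)]
clip_stand [([285.0, 3.0, 348.0, 166.0], 0.67)]
clip_a [([283.0, 4.0, 346.0, 166.0], 0.64)]
end_stop [([298.0, 0.0, 328.0, 42.0], 0.89)]
```

View pics/w2c.png

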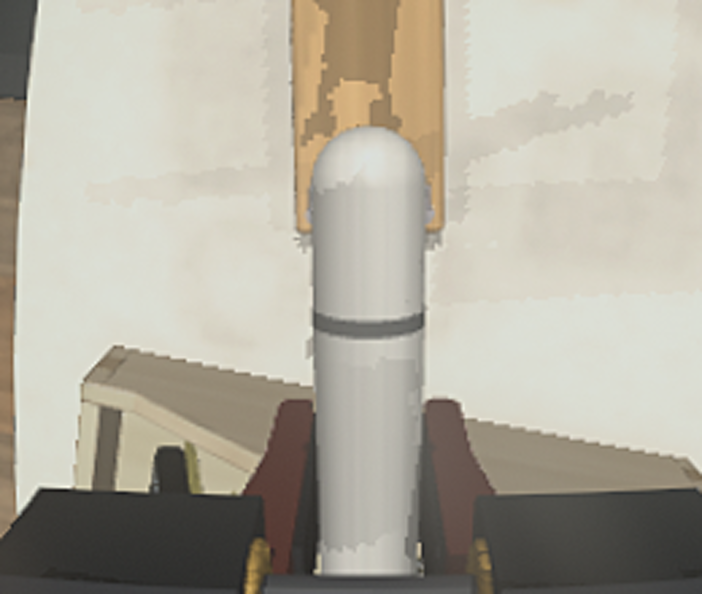

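```bash
python3 - <<'E'
from h import *
im=cv2.imread('pics/w2.png');cv2.imwrite('pics/w2d.png',cv2.resize(im[0:180,250:385],None,fx=3.3,fy=3.3,interpolation=cv2.INTER_CUBIC))
# tube far end: find axial end with sphere tangent: project model outline
i=ctrl.camera_info('wrist');T=np.array(i['world_from_camera']);K=np.array(i['camera_matrix'])
def pix(P):
    q=(P-T[:3,3])@T[:3,:3];d=np.array([q[0],-q[1],-q[2]]);r=np.hypot(d[0],d[1]);a=np.arctan2(r,d[2]);return K[0,2]+K[0,0]*a*d[0]/r,K[1,2]+K[1,1]*a*d[1]/r
tx=np.array([-.144,.9896,0]);g=ctrl.get_obs()['ee_pos']+[0,0,18.7]
th=np.linspace(0,2*np.pi,400)
for s in (-4,0,4,8):
    c=g+tx*(55+s);u=np.array([pix(c+10*(np.cos(t)*tx+np.sin(t)*np.array([0,0,1]))) for t in th]);print(s,u[:,1].min(),u[u[:,1].argmin()])
E
```

```text
-4 142.51202028437467 [316.2696276  142.51202028]
0 134.0036079381336 [316.26176121 134.00360794]
4 125.44857935312241 [316.25379391 125.44857935]
8 116.85885076179602 [316.24580264 116.85885076]
```

View pics/w2d.png

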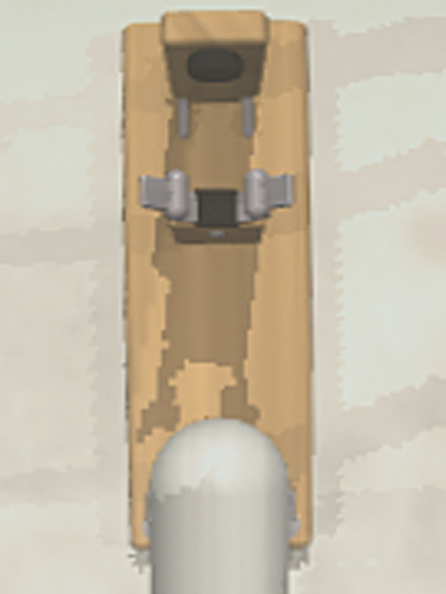

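```bash
python3 - <<'E'
from h import *
f=lambda a,b,z:proj('wrist',(250+a/3.3,b/3.3),z)
c=[f(131,545,10),f(312,545,10),f(307,25,10),f(122,25,10)]
m=sum(c)/4;d=(c[2]+c[3]-c[0]-c[1])/2;L=np.linalg.norm(d);d/=L
print(np.round(c,1),L,np.linalg.norm(c[1]-c[0]),'origin',m-23*d,'dir',d)
b=f(217.5,190,73);print('clip b',b,'->origin',b-38*d)
b=f(215,65,60);print('bumper',b, (b-(m-23*d))@d)
g=ctrl.get_obs()['ee_pos'];print(g)
E
```

```text
[[ 436.4 -174.1   10. ]
 [ 491.3 -166.2   10. ]
 [ 466.1   -5.9   10. ]
 [ 410.9  -13.8   10. ]] 162.31198864721839 55.45179827613625 origin [ 454.76116305 -112.71567534   10.        ] dir [-0.15609835  0.98774152  0.        ]
clip b [448.88291264 -74.67556474  73.        ] ->origin [ 454.81464975 -112.20974243   73.        ]
bumper [443.0929609  -39.13639706  60.        ] 74.49869507680748
[ 466.32637009 -192.89657934  156.00486236]
```

```bash
python3 -m creep '[{"translation":[25,0,0],"angular":[0,0,-0.012],"jaw":0},{"translation":[50,0,5],"angular":[0,0,-0.012],"jaw":0},{"translation":[65,0,25],"angular":[0,0,-0.012],"jaw":0},{"translation":[67.5,0,50],"angular":[0,0,-0.012],"jaw":0},{"translation":[67.5,0,70],"angular":[0,0,-0.012],"jaw":0},{"translation":[67.5,0,80],"angular":[0,0,-0.012],"jaw":0},{"translation":[67.5,0,85],"angular":[0,0,-0.012],"jaw":0},{"translation":[67.5,0,85],"angular":[0,0,-0.012],"jaw":0}]'; python3 - <<'E'
from h import *
state();im=ctrl.get_image('wrist');cv2.imwrite('pics/w3c.png',cv2.resize(im[20:250,220:415,::-1],None,fx=2.6,fy=2.6,interpolation=cv2.INTER_CUBIC))
im=ctrl.get_image('scene');cv2.imwrite('pics/s3.png',cv2.resize(im[130:250,340:460,::-1],None,fx=4,fy=4,interpolation=cv2.INTER_CUBIC))
state();state()
E
```

```text
t: 8.0
ee_pos: [456.7, -126.3, 70.8]
orientation: [2.044, 2.385, 0.0]
ft_force: [0.1, 0.0, -0.3]
width: 19.5
grasp_force: 30.0
t 8.0 pos [ 456.7 -126.3   70.8] rv [2.0441e+00 2.3854e+00 1.0000e-04] F [ 0.1  0.  -0.3] w 19.5 g 30.0
t 8.1 pos [ 457.  -126.4   71.2] rv [2.0436e+00 2.3849e+00 6.0000e-04] F [ 0.3 -0.8 -1.4] w 19.1 g 30.0
t 8.1 pos [ 457.  -126.4   71.2] rv [2.0436e+00 2.3849e+00 6.0000e-04] F [ 0.3 -0.8 -1.4] w 19.1 g 30.0
```

View pics/w3c.png

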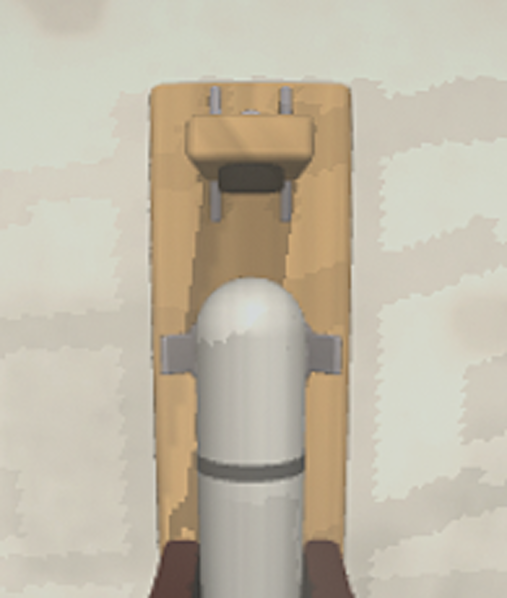

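```bash
python3 - <<'E'
from h import *
f=lambda a,b,z:proj('wrist',(220+a/2.6,20+b/2.6),z)
d=np.array([-.156,.988,0]);d/=np.linalg.norm(d);g=ctrl.get_obs()['ee_pos']
b=f(251,355,74);print('b',b,'s0',(b-g)@d-38,'grip relative to mid')
e=f(251,278,g[2]+18.7);print('tube end',(e-g)@d-65)
for z in(60,66):print('bumper face',(f(251,190,z-6 if z==60 else z)-g)@d)
E
```

```text
b [448.98399663 -74.75869671  74.        ] s0 14.227123152156942 grip relative to mid
tube end 3.318579865968985
bumper face 86.46134916288256
bumper face 85.65884682322138
```

```bash
python3 -m creep '[{"translation":[0,0,4],"angular":[0,0,0],"jaw":0},{"translation":[0,0,8],"angular":[0,0,0],"jaw":0},{"translation":[0,0,10],"angular":[0,0,0],"jaw":0},{"translation":[0,0,11],"angular":[0,0,0],"jaw":0},{"translation":[0,0,12],"angular":[0,0,0],"jaw":0},{"translation":[0,0,13],"angular":[0,0,0],"jaw":0},{"translation":[0,0,14],"angular":[0,0,0],"jaw":0},{"translation":[0,0,15],"angular":[0,0,0],"jaw":0}]'
```

```text
t: 9.1
ee_pos: [457.1, -126.4, 56.3]
orientation: [2.043, 2.385, 0.001]
ft_force: [-0.9, 0.0, 8.7]
width: 19.4
grasp_force: 30.0
```

```bash
python3 -m creep '[{"translation":[0,0,0.8],"angular":[0,0,0],"jaw":0},{"translation":[0,0,1.6],"angular":[0,0,0],"jaw":0},{"translation":[0,0,2.4],"angular":[0,0,0],"jaw":0},{"translation":[0,0,3.2],"angular":[0,0,0],"jaw":0},{"translation":[0,0,4],"angular":[0,0,0],"jaw":0},{"translation":[0,0,4.8],"angular":[0,0,0],"jaw":0},{"translation":[0,0,5.6],"angular":[0,0,0],"jaw":0},{"translation":[0,0,6.4],"angular":[0,0,0],"jaw":0}]'
```

```text
t: 10.1
ee_pos: [457.0, -126.4, 49.8]
orientation: [2.043, 2.385, 0.001]
ft_force: [-0.6, -0.2, 6.3]
width: 19.5
grasp_force: 30.0
```

```bash
python3 -m creep '[{"translation":[0,0,0.7],"angular":[0,0,0],"jaw":0},{"translation":[0,0,1.4],"angular":[0,0,0],"jaw":0},{"translation":[0,0,2.1],"angular":[0,0,0],"jaw":0},{"translation":[0,0,2.8],"angular":[0,0,0],"jaw":0},{"translation":[0,0,3.5],"angular":[0,0,0],"jaw":0},{"translation":[0,0,4.2],"angular":[0,0,0],"jaw":0},{"translation":[0,0,4.9],"angular":[0,0,0],"jaw":0},{"translation":[0,0,5.5],"angular":[0,0,0],"jaw":0}]'
```

```text
t: 11.1
ee_pos: [456.5, -126.2, 43.6]
orientation: [-2.044, -2.386, 0.0]
ft_force: [1.1, 0.8, -4.6]
width: 19.1
grasp_force: 30.0
```

```bash
python3 -m creep '[{"translation":[0,0,0.3],"angular":[0,0,0],"jaw":0},{"translation":[0,0,0.6],"angular":[0,0,0],"jaw":0},{"translation":[0,0,0.9],"angular":[0,0,0],"jaw":0},{"translation":[0,0,1.2],"angular":[0,0,0],"jaw":0},{"translation":[0,0,1.5],"angular":[0,0,0],"jaw":0},{"translation":[0,0,1.7],"angular":[0,0,0],"jaw":0},{"translation":[0,0,1.9],"angular":[0,0,0],"jaw":0},{"translation":[0,0,2.0],"angular":[0,0,0],"jaw":0}]'
```

```text
t: 12.1
ee_pos: [456.6, -126.2, 42.1]
orientation: [2.044, 2.386, 0.0]
ft_force: [-0.3, 1.0, 4.7]
width: 19.5
grasp_force: 30.0
```

```bash
python3 -m creep '[{"translation":[0,0,0.1],"angular":[0,0,0],"jaw":0},{"translation":[0,0,0.2],"angular":[0,0,0],"jaw":0},{"translation":[0,0,0.3],"angular":[0,0,0],"jaw":0},{"translation":[0,0,0.3],"angular":[0,0,0],"jaw":0},{"translation":[0,0,0.3],"angular":[0,0,0],"jaw":0},{"translation":[0,0,0.3],"angular":[0,0,0],"jaw":0},{"translation":[0,0,0.3],"angular":[0,0,0],"jaw":0},{"translation":[0,0,0.3],"angular":[0,0,0],"jaw":0}]'
```

```text
t: 13.1
ee_pos: [456.7, -126.2, 42.0]
orientation: [2.044, 2.386, 0.0]
ft_force: [-0.9, 1.7, 7.7]
width: 19.2
grasp_force: 30.0
```

```bash
python3 -m creep '[{"translation":[0,0,-0.6],"angular":[0,0,0],"jaw":0},{"translation":[0.5,0,-0.6],"angular":[0,0,0],"jaw":0},{"translation":[2,0,-0.6],"angular":[0,0,0],"jaw":0},{"translation":[4,0,-0.6],"angular":[0,0,0],"jaw":0},{"translation":[6,0,-0.6],"angular":[0,0,0],"jaw":0},{"translation":[8,0,-0.6],"angular":[0,0,0],"jaw":0},{"translation":[9.5,0,-0.6],"angular":[0,0,0],"jaw":0},{"translation":[10.5,0,-0.6],"angular":[0,0,0],"jaw":0}]'
```

```text
t: 14.1
ee_pos: [455.1, -115.7, 42.1]
orientation: [2.044, 2.386, 0.0]
ft_force: [3.0, -2.3, 1.4]
width: 19.1
grasp_force: 30.0
```

```bash
python3 -m creep '[{"translation":[0.6,0.1,0],"angular":[0,0,0],"jaw":0},{"translation":[1.2,0.2,0],"angular":[0,0,0],"jaw":0},{"translation":[1.8,0.2,0],"angular":[0,0,0],"jaw":0},{"translation":[2.4,0.2,0],"angular":[0,0,0],"jaw":0},{"translation":[3,0.2,0],"angular":[0,0,0],"jaw":0},{"translation":[3.5,0.2,0],"angular":[0,0,0],"jaw":0},{"translation":[4,0.2,0],"angular":[0,0,0],"jaw":0},{"translation":[4.5,0.2,0],"angular":[0,0,0],"jaw":0}]'
```

```text
t: 15.1
ee_pos: [454.4, -111.3, 42.1]
orientation: [-2.044, -2.386, 0.0]
ft_force: [0.8, -3.6, 2.8]
width: 19.4
grasp_force: 30.0
```

```bash
python3 -m creep '[{"translation":[0.3,0,0],"angular":[0,0,0],"jaw":0},{"translation":[0.6,0,0],"angular":[0,0,0],"jaw":0},{"translation":[0.9,0,0],"angular":[0,0,0],"jaw":0},{"translation":[1.2,0,0],"angular":[0,0,0],"jaw":0},{"translation":[1.5,0,0],"angular":[0,0,0],"jaw":0},{"translation":[1.8,0,0],"angular":[0,0,0],"jaw":0},{"translation":[2.1,0,0],"angular":[0,0,0],"jaw":0},{"translation":[2.4,0,0],"angular":[0,0,0],"jaw":0}]'
```

```text
t: 16.1
ee_pos: [454.1, -109.0, 42.1]
orientation: [2.044, 2.386, -0.0]
ft_force: [1.2, -4.3, 2.8]
width: 19.1
grasp_force: 30.0
```

```bash
python3 -m creep '[{"translation":[0.2,0,0],"angular":[0,0,0],"jaw":0},{"translation":[0.4,0,0],"angular":[0,0,0],"jaw":0},{"translation":[0.6,0,0],"angular":[0,0,0],"jaw":0},{"translation":[0.8,0,0],"angular":[0,0,0],"jaw":0},{"translation":[1.0,0,0],"angular":[0,0,0],"jaw":0},{"translation":[1.2,0,0],"angular":[0,0,0],"jaw":0},{"translation":[1.2,0,0],"angular":[0,0,0],"jaw":0},{"translation":[1.2,0,0],"angular":[0,0,0],"jaw":0}]'
```

```text
t: 17.1
ee_pos: [453.9, -108.0, 42.1]
orientation: [2.044, 2.386, -0.0]
ft_force: [1.0, -5.5, 2.7]
width: 19.2
grasp_force: 30.0
```

```bash
python3 -m creep '[{"translation":[0.2,0,0],"angular":[0,0,0],"jaw":0},{"translation":[0.4,0,0],"angular":[0,0,0],"jaw":0},{"translation":[0.6,0,0],"angular":[0,0,0],"jaw":0},{"translation":[0.8,0,0],"angular":[0,0,0],"jaw":0},{"translation":[0.8,0,0],"angular":[0,0,0],"jaw":0},{"translation":[0.8,0,0],"angular":[0,0,0],"jaw":0},{"translation":[0.8,0,0],"angular":[0,0,0],"jaw":0},{"translation":[0.8,0,0],"angular":[0,0,0],"jaw":0}]'; python3 - <<'E'
from h import *
state();im=ctrl.get_image('wrist');cv2.imwrite('pics/w4c.png',cv2.resize(im[20:220,220:415,::-1],None,fx=2.8,fy=2.8,interpolation=cv2.INTER_CUBIC));state()
E
```

```text
t: 18.1
ee_pos: [453.9, -107.6, 42.1]
orientation: [2.043, 2.385, -0.001]
ft_force: [0.8, -8.8, 1.4]
width: 19.2
grasp_force: 30.0
t 18.1 pos [ 453.9 -107.6   42.1] rv [ 2.0432e+00  2.3855e+00 -5.0000e-04] F [ 0.8 -8.8  1.4] w 19.2 g 30.0
t 18.15 pos [ 453.9 -107.6   42.1] rv [ 2.0431e+00  2.3855e+00 -6.0000e-04] F [ 0.1 -8.8  1.7] w 19.4 g 30.0
```

View pics/w4c.png

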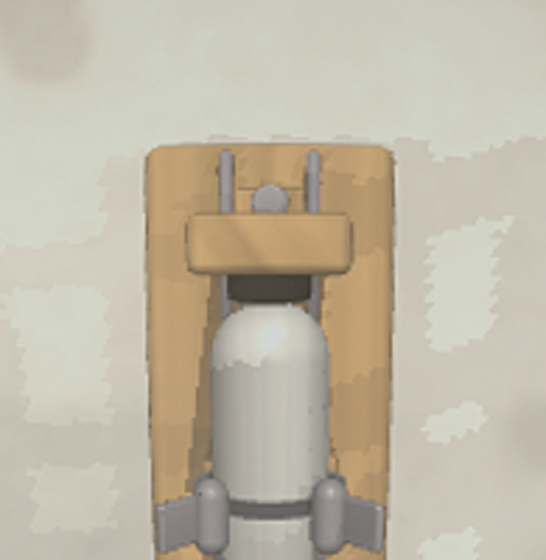

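```bash
python3 -m creep '[{"translation":[0,0,0],"angular":[0,0,0],"jaw":0.2},{"translation":[0,0,0],"angular":[0,0,0],"jaw":0.3},{"translation":[0,0,0],"angular":[0,0,0],"jaw":0.45},{"translation":[0,0,0],"angular":[0,0,0],"jaw":0.6},{"translation":[0,0,0],"angular":[0,0,0],"jaw":0.6},{"translation":[0,0,0],"angular":[0,0,0],"jaw":0.6},{"translation":[0,0,0],"angular":[0,0,0],"jaw":0.6},{"translation":[0,0,0],"angular":[0,0,0],"jaw":0.6}]'&& python3 -m creep '[{"translation":[0,0,-3],"angular":[0,0,0],"jaw":0.6},{"translation":[0,0,-12],"angular":[0,0,0],"jaw":0.6},{"translation":[0,0,-30],"angular":[0,0,0],"jaw":0.6},{"translation":[0,0,-50],"angular":[0,0,0],"jaw":0.6},{"translation":[-10,0,-70],"angular":[0,0,0],"jaw":0.6},{"translation":[-20,0,-85],"angular":[0,0,0],"jaw":0.6},{"translation":[-30,0,-95],"angular":[0,0,0],"jaw":0.6},{"translation":[-30,0,-100],"angular":[0,0,0],"jaw":0.6}]'; python3 - <<'E'
from h import *
state();im=ctrl.get_image('wrist');cv2.imwrite('pics/w5c.png',cv2.resize(im[0:290,220:415,::-1],None,fx=2,fy=2,interpolation=cv2.INTER_CUBIC));state()
E
```

```text
t: 19.15
ee_pos: [453.8, -107.0, 42.1]
orientation: [-2.044, -2.386, -0.0]
ft_force: [-0.9, -0.4, -0.4]
width: 52.6
grasp_force: 0.0
t: 20.15
ee_pos: [458.7, -137.2, 142.8]
orientation: [2.044, 2.384, 0.001]
ft_force: [1.1, -1.0, -1.1]
width: 52.6
grasp_force: 0.0
t 20.15 pos [ 458.7 -137.2  142.8] rv [2.0443e+00 2.3840e+00 7.0000e-04] F [ 1.1 -1.  -1.1] w 52.6 g 0.0
t 20.2 pos [ 458.6 -136.9  142.9] rv [2.0444e+00 2.3843e+00 7.0000e-04] F [-0.4 -0.3  0.5] w 52.9 g 0.0
```

View pics/w5c.png

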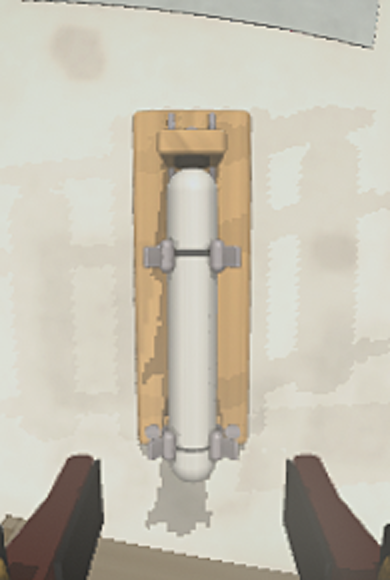

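```bash
python3 -c "
from workcell import ctrl
print(ctrl.close_job())"
```

```text
the job is handed in; nothing more can be done
None
```

The pen tube is home in both clips with its end against the stop's bumper, and the job was handed in at about 20 s. The highest readings I saw were 9 N while pressing it in and 9 N, drag included, at the stop. It was set in with its middle about 11 mm back by camera estimate, and the last picture shows it seated after release.

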